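Sweep loose screw caps into the parts bay

ROBOT

A 7-joint arm with a two-finger parallel gripper is mounted at the origin on a cart in front of the work surface, level with it; the furniture and walls round the work are solid. World frame = base frame: x ahead of the robot, y to its left, z up, the work surface at z = 0. Lengths are in m, angles in degrees, forces in N, time in s.
With the tool pointing down it reaches from about 0.425 to 0.875 m from the base axis. Payload 4.7 kg.
Tool frame: the origin (TCP) lies on the front face of the gripper's body, between the roots of the fingers; the fingertips stand 73 mm ahead of it and the grasp point (between the pads) lies 54 mm ahead of it; z points along the fingers, y is the line along which they close (so a half turn about z gives the same grasp; the last joint's range is limited). The gripper opens to 85 mm and grips with 20 to 120 N. Pads are 22 mm wide; open, the fingers measure 114 mm over their backs; the gripper's body (76 mm by 85 mm) begins 54 mm behind the grasp point. The pads swing forward as they close: fully open they stand 13 mm farther back than shut.
Start: joints at [70.308, 18.392, -4.016, 83.108, 1.295, 78.541, -3.26], TCP at [0.228, -0.609, 0.304] pointing down, gripper open.
Joint ranges: [-163.93, 163.93], [-17.29, 119.83], [-79.2, 71.16], [3.27, 140.29], [-89.18, 269.18], [5.43, 117.66], [-154.24, 154.24]. Speed limits (degrees/s): [147.25, 147.25, 180, 180, 180, 180, 180].

INTERFACE

Orientations are given as [roll, pitch, yaw] about the fixed x, y, z axes, in that order (R = Rz(yaw) Ry(pitch) Rx(roll)).
In Python, from station import robot gives the robot as it stands.
- The arm moves only by the tool carry_out, never from a script. Its argument "commands" is a list of rows, each a list of 5 numbers: the finger opening in mm, from 0 to 85.4, then the shift along the tool's x, y, z each as a share of 0.5 m, from -1 to 1, then the turn about the tool's z as a share of 180 degrees, from -1 to 1. A call has 1 to 12 rows; each row is the pose to reach, as a shift and turn from the pose commanded when the call began, along the tool's axes at that moment, turning the shorter way round; what a row does not reach only later rows make up. A row lasts 1/12 s, in which the tool goes at most 41.7 mm and 7.16 degrees, less where a joint would pass 70% of its speed; a pose out of reach is approached as far as the arm can. A call with a number of a shift or a turn outside -1 to 1 is refused whole. A call with a gripper value outside its range is refused whole. The fingers move at their own pace and stop on an object; the grip force is fixed at half the most. Time passes only in rows, so rows that repeat a pose let the fingers close. It gives the time, the measured TCP pose, the force, the opening and the grip force at its end, in the units of the state.
- robot.sense(): the state, without advancing time (a new reading comes with each control period).
- robot.snapshot(name): name is "scene" or "top" or "wrist"; returns the picture (384x512x3 uint8, red, green, blue); there is no depth.
- robot.camera_model(name): a dict with "mtx" (3x3 intrinsics, pixels), "view" (4x4, takes a point from world to camera coordinates). Camera axes: x right, y down, z forward; pixel columns grow to the right and rows downward; lengths in m; the calibration is good to about 2 mm. A picture is of the moment at which its call begins: read the wrist's pose just before it. camera_model takes no time and is no camera call; for the wrist camera it gives the pose at the moment of the call.
- robot.hand_in(): hands the job in; it is judged then, once.
The state is a dict: "time_s": time; "qpos": joint angles; "joint_vel": joint speeds; "effort": joint torques, N m; "position": TCP position; "orientation": TCP orientation; "contact_force": force on the tool from outside, world axes, zero at the start; "moment": the same for the moment, N m; "opening": finger opening in m; "grasp_force": force on a finger pad.
Only numpy, scipy, OpenCV 4.12 (cv2) and the standard library are available. Lean on these libraries where they do the work, as an engineer would, in place of code of your own. Each camera call takes 0.05 s, during which the arm holds its last target. There are 200 camera calls.

TASK

Three orange screw caps lie loose on the worktop. With your fingers closed, sweep them along the worktop into the blue three-sided parts bay until every cap lies wholly inside it, past the straight ends of its side walls, flat and at rest. Only push them, gently: do not pinch, lift or tip a cap or jam it hard against a wall, and leave the beaker, the pink dish and the marker pen where they are.

Things in the scene. Friction and masses are not known exactly. Their poses are not given: they have to be found in the camera images.
- cap_1: one of three alike loose orange ribbed screw caps lying on the worktop, closed end up: a disc 40 mm in diameter and 22 mm high, 30 g, sliding on the worktop. Origin: centre of its underside; z up.
- cap_2: one of three alike loose orange ribbed screw caps lying on the worktop, closed end up: a disc 40 mm in diameter and 22 mm high, 30 g, sliding on the worktop. Origin: centre of its underside; z up.
- cap_3: one of three alike loose orange ribbed screw caps lying on the worktop, closed end up: a disc 40 mm in diameter and 22 mm high, 30 g, sliding on the worktop. Origin: centre of its underside; z up.
- parts_bay: blue bay of 5 mm sheet, fixed to the worktop, open at the front, no floor plate and no sill: the bare worktop is its floor. Origin: middle of the floor. Inner faces: back wall x = +55 mm, side walls y = +-85 mm; walls 25 mm high. Its +x points into the bay; mouth at x = -55 mm, facing roughly world -y, where the caps lie. From there a 45-degree wing on each side reaches 20 mm farther forward and outward.
- beaker: empty clear beaker, 53 mm wide, 70 mm high, loose; a bystander beyond the caps. Origin: centre of its underside.
- pink_dish: open round dish with dark red-pink filling, 60 mm wide, 15 mm high, loose; a bystander beyond the caps. Origin: centre of its underside.
- marker: white marker pen with a black cap, 135 mm long (its y), 16 mm thick, loose, lying near the front edge of the worktop; a bystander. Origin: centre of its underside.
Mind the look-alikes: they are no part of the job. What is shaped like the cap_2 but turquoise or yellow is not meant.

How it is judged:
By the outcome, as a careful person would: the job done as asked, in the order asked, and still so for the second after the job is handed in, with the robot touching nothing.
It also fails if it takes over 72 s, if anything falls off the work surface, if the arm or the gripper's body presses on something with over 40 N, if the wrist force passes 120 N, or if a joint passes its speed limit or range.

## Working session

There is one attempt and no reset: what is moved stays moved. The work goes in short steps, Python scripts to look and compute and a tool call to move; the robot and the scene stay as the last step left them, time stands still between calls to the robot, and variables do not carry over. Pictures are saved under pics/ and viewed, at most 10 in all, crops included, and the job is handed in when it is done.

Besides the shell and the picture viewer there is one more tool, called after "Emit:" by a JSON object that holds its "method" and its "body". carry_out: Moves the arm, as the interface text tells. Shift numbers are shares of 0.5 m and turn numbers shares of 180 degrees, none past 1 either way. Its arguments: {"type":"object","properties":{"commands":{"type":"array"}},"required":["commands"]}

```bash
mkdir -p pics; cat > h.py <<'E'
import numpy as np, cv2
from station import robot
def ray(cam,u,v,z):
    K=np.array(cam["mtx"]);T=np.array(cam["view"]);R=T[:3,:3];t=T[:3,3]
    o=-R.T@t;d=R.T@np.linalg.solve(K,[u,v,1.]);return (o+d*(z-o[2])/d[2])[:2]
def save(n,img): cv2.imwrite(f"pics/{n}.png",cv2.cvtColor(img,cv2.COLOR_RGB2BGR))
def blobs(img,lo,hi,amin=40):
    m=cv2.inRange(cv2.cvtColor(img,cv2.COLOR_RGB2HSV),lo,hi)
    n,l,s,c=cv2.connectedComponentsWithStats(m);return [(c[i],s[i]) for i in range(1,n) if s[i][4]>=amin]
E
python3 - <<'E'
from h import *
s=robot.sense();print(s["position"],s["orientation"],s["time_s"])
a=robot.snapshot("top");b=robot.snapshot("scene");save("top0",a);save("scene0",b)
save("both",np.vstack([a,b])[:, :] if 0 else cv2.resize(np.hstack([a,b]),(800,300)))
c=robot.camera_model("top")
for lo,hi,n in [((3,140,90),(17,255,255),'or'),((100,100,40),(125,255,255),'bl')]:
    for ce,st in blobs(a,lo,hi): print(n,ce.round(1),st,ray(c,*ce,0.022).round(4))
E
```

```text
[ 0.22746418 -0.6084702   0.30281528] [-1.79890108e+02  3.87224621e-03  2.05031717e+01] 0.0
or [373.7  23.6] [368  18  13  12 116] [ 1.0057 -0.3407]
or [353.3  43.5] [348  38  12  12 116] [ 0.9491 -0.2802]
or [327.9  81.2] [322  76  14  12 104] [ 0.8417 -0.2035]
or [298.  195.4] [291 189  15  14 161] [ 0.5241 -0.1078]
or [256.6 203.3] [250 197  14  14 159] [0.5056 0.0054]
or [353.1 206.5] [346 200  15  15 162] [ 0.4893 -0.2556]
bl [293.   11.3] [283   8  22   7 110] [ 1.05  -0.114]
bl [293.   39.4] [252  30  83  16 483] [ 0.9665 -0.1108]
bl [277.9  89.2] [ 251   74   55   31 1589] [ 0.8229 -0.0633]
bl [399.1 128.3] [384 126  28   5  51] [ 0.7014 -0.3933]
bl [177.  185.4] [155 142  61  83 606] [0.5609 0.2214]
```

View pics/top0.png

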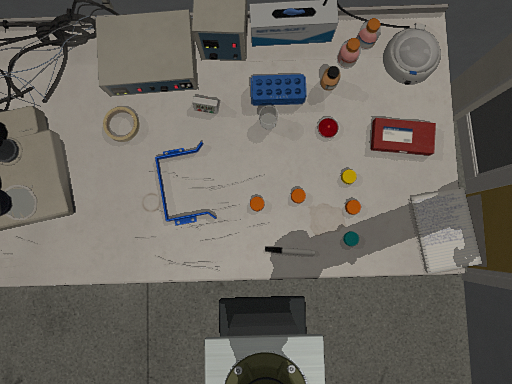

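View pics/scene0.png

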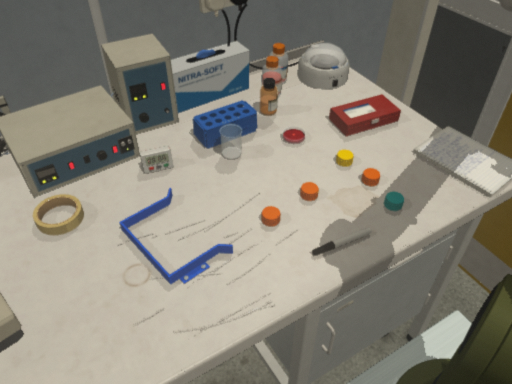

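Orange discs in the top view: (257,203), (298,195) and (353,206) are the orange screw caps. The look-alikes are yellow (348,176) and turquoise (351,239). The orange blobs at (328,81)…(374,24) are bottles. The bay opens towards the right, which is world -y. I'll confirm this in an enlarged crop.

```bash
python3 - <<'E'
from h import *
a=cv2.cvtColor(cv2.imread("pics/top0.png"),cv2.COLOR_BGR2RGB)
save("crop",cv2.resize(a[130:270,140:380],(800,467),interpolation=cv2.INTER_CUBIC))
c=robot.camera_model("top")
T=np.array(c["view"]);print("cam",-T[:3,:3].T@T[:3,3], np.array(c["mtx"])[0,0])
w=cv2.inRange(cv2.cvtColor(a,cv2.COLOR_RGB2HSV),(100,100,40),(125,255,255))
w[:, :150]=0;w[:,222:]=0;w[:140]=0
for r in range(140,228,3):
    x=np.flatnonzero(w[r]); 
    if len(x): print(r,x.min(),x.max(),end='; ')
print()
for col in range(152,222,4):
    y=np.flatnonzero(w[:,col]); print(col,y.tolist())
E
```

```text
cam [0.40691845 0.00470504 1.27300621] 461.89995225244996
143 200 202; 146 198 200; 149 175 198; 152 163 194; 155 162 179; 158 155 163; 161 156 157; 164 156 158; 167 157 159; 170 157 159; 173 158 159; 176 158 160; 179 159 161; 182 159 161; 185 160 162; 188 160 162; 191 161 162; 194 161 163; 197 162 164; 200 162 164; 203 163 165; 206 163 165; 209 164 165; 212 164 208; 215 165 213; 218 165 215; 221 175 196; 224 175 180; 
152 []
156 [157, 158, 159, 160, 161, 162, 163, 164, 165]
160 [156, 157, 158, 174, 175, 176, 177, 178, 179, 180, 181, 182, 183, 184, 185, 186, 187, 188, 189]
164 [151, 152, 153, 154, 155, 156, 157, 197, 198, 199, 200, 201, 202, 203, 204, 205, 206, 207, 208, 209, 210, 211, 212]
168 [151, 152, 153, 154, 155, 156, 157, 219, 220]
172 [150, 151, 152, 153, 154, 155, 156, 218, 219]
176 [149, 150, 151, 152, 153, 154, 155, 217, 218, 219, 220, 221, 222, 223, 224]
180 [148, 152, 153, 154, 217, 218, 219, 220, 221, 222, 223, 224]
184 [151, 152, 153, 154, 216, 217, 218, 219, 220, 221, 222, 223]
188 [150, 151, 152, 153, 215, 216, 217, 218, 219, 220, 221, 222]
192 [150, 151, 152, 214, 215, 216, 217, 221]
196 [148, 149, 150, 151, 214, 215, 219, 220, 221]
200 [142, 143, 144, 145, 146, 213, 214]
204 [212, 213]
208 [212, 213]
212 [215, 216]
216 []
220 []
```

View pics/crop.png

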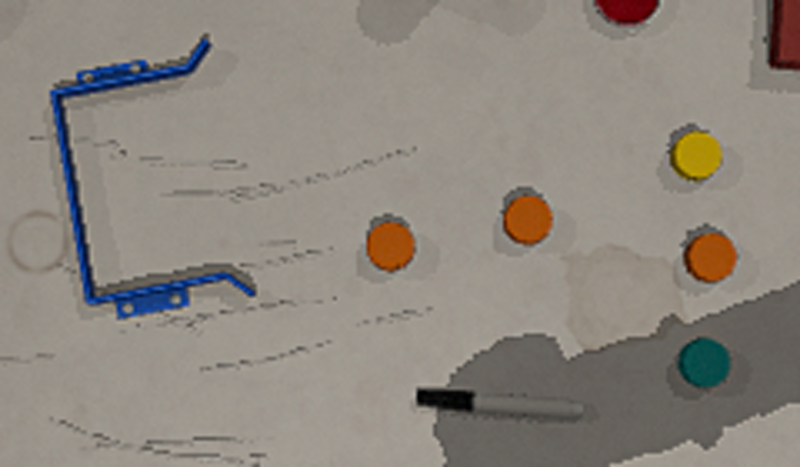

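Confirmed: the crop shows three orange caps at crop pixels (390,245), (527,219) and (711,257). The yellow cap is at (697,155) and the turquoise one at (705,362), so both stay out. The bay's back corners are at crop (55,93) and (90,298), and its mouth corners at (190,70) and (225,277).

```bash
cat >> h.py <<'E'
def look(n=None):
    c=robot.camera_model("top");a=robot.snapshot("top")
    if n: save(n,a)
    p=[ray(c,*ce,0.019) for ce,s in blobs(a,(3,140,90),(17,255,255),25) if ce[1]>125]
    return a,c,np.array(p)
def rel(pts):
    "pts: list of world (x,y,z,yaw) -> row shares from current pose (uses commanded~measured, yaw)"
    s=robot.sense();p=np.array(s["position"]);yw=np.radians(s["orientation"][2])
    print("t",round(s["time_s"],2),"p",p.round(4),"yaw",round(s["orientation"][2],1),"F",np.round(s["contact_force"],1))
    X=np.array([np.cos(yw),np.sin(yw),0]);Y=np.array([np.sin(yw),-np.cos(yw),0])
    for q in pts:
        d=np.array(q[:3])-p;print(q,"->",round(d@X/.5,3),round(d@Y/.5,3),round(-d[2]/.5,3),round((np.degrees(yw)-q[3])/180,3),"rows",round(np.linalg.norm(d)/.0417,1))
E
python3 - <<'E'
from h import *
c=robot.camera_model("top")
f=lambda u,v,z=.025: ray(c,140+u/3.3333,130+v/3.3333,z)
B1,B2,M1,M2=f(55,93),f(90,298),f(190,70),f(225,277)
for n,v in zip("B1 B2 M1 M2 W1 W2".split(),[B1,B2,M1,M2,f(208,38),f(252,292)]):print(n,v.round(4))
d=B1-B2; print("back len",np.linalg.norm(d),"side",np.linalg.norm(M1-B1),np.linalg.norm(M2-B2), "dir in",np.degrees(np.arctan2(*(((B1+B2)-(M1+M2))[::-1]))),"perp",np.degrees(np.arctan2(d[1],d[0]))+90)
print("marker",f(418,398,.008),f(582,410,.008),"yel",f(697,155,.02),"teal",f(705,362,.02))
print(robot.sense()["time_s"])
rel([(.49,-.32,.2,80),(.49,-.32,.08,80)])
E
```

```text
B1 [0.6383 0.2764]
B2 [0.4689 0.2488]
M1 [0.6542 0.1648]
M2 [0.4827 0.1389]
W1 [0.6806 0.1496]
W2 [0.4699 0.1172]
back len 0.1716774072609573 side 0.11265924637624915 0.11072979291231878 dir in 97.6527643033127 perp 99.24972992763871
marker [ 0.38065235 -0.01485126] [ 0.36724406 -0.14780132] yel [ 0.57187426 -0.24933729] teal [ 0.40321189 -0.24715146]
0.1
t 0.1 p [ 0.2274 -0.6085  0.3029] yaw 20.5 F [-0.6  0.4  0.9]
(0.49, -0.32, 0.2, 80) -> 0.694 -0.357 0.206 -0.331 rows 9.7
(0.49, -0.32, 0.08, 80) -> 0.694 -0.357 0.446 -0.331 rows 10.8
```

```bash
python3 - <<'E'
from h import *
rel([(.484,-.044,.2,66),(.484,-.044,.079,66)])
E
```

```text
t 0.1 p [ 0.2274 -0.6085  0.3029] yaw 20.5 F [-0.6  0.4  0.9]
(0.484, -0.044, 0.2, 66) -> 0.876 -0.878 0.206 -0.253 rows 15.1
(0.484, -0.044, 0.079, 66) -> 0.876 -0.878 0.448 -0.253 rows 15.8
```

Emit:
{"method": "carry_out", "body": {"commands": [[0,0.876,-0.878,0.206,-0.253],[0,0.876,-0.878,0.206,-0.253],[0,0.876,-0.878,0.206,-0.253],[0,0.876,-0.878,0.206,-0.253],[0,0.876,-0.878,0.206,-0.253],[0,0.876,-0.878,0.206,-0.253],[0,0.876,-0.878,0.206,-0.253],[0,0.876,-0.878,0.206,-0.253],[0,0.876,-0.878,0.206,-0.253],[0,0.876,-0.878,0.206,-0.253],[0,0.876,-0.878,0.206,-0.253],[0,0.876,-0.878,0.206,-0.253]]}}

```text
time_s: 1.1
position: [0.4318, -0.1579, 0.2216]
orientation: [180.0, 0.0, 66.0]
contact_force: [1.5, -0.5, 0.4]
opening: -0.0002
grasp_force: 0.0
```

```bash
python3 - <<'E'
from h import *
rel([(.484,-.044,.12,66),(.484,-.044,.079,66)])
print(robot.sense()["opening"])
E
```

```text
t 1.1 p [ 0.4318 -0.1579  0.2216] yaw 66.0 F [ 1.5 -0.5  0.4]
(0.484, -0.044, 0.12, 66) -> 0.251 0.003 0.203 0.0 rows 3.9
(0.484, -0.044, 0.079, 66) -> 0.251 0.003 0.285 0.0 rows 4.6
-0.0001891764750481367
```

Emit:
{"method": "carry_out", "body": {"commands": [[0,0.25,0.0,0.1,0],[0,0.25,0.0,0.1,0],[0,0.25,0.0,0.1,0],[0,0.25,0.0,0.1,0],[0,0.25,0.0,0.24,0],[0,0.25,0.0,0.24,0],[0,0.25,0.0,0.24,0],[0,0.25,0.0,0.24,0],[0,0.25,0.0,0.24,0]]}}

```text
time_s: 1.85
position: [0.4832, -0.0457, 0.1032]
orientation: [179.9, -0.0, 66.0]
contact_force: [-1.3, -1.3, 0.1]
opening: -0.0
grasp_force: 0.0
```

```bash
python3 - <<'E'
from h import *
a,c,p=look();print(p.round(4))
rel([(.484,-.044,.079,66),(.591,.195,.079,66)])
E
```

```text
[[ 0.5056  0.0105]
 [ 0.4896 -0.2559]]
t 1.9 p [ 0.4837 -0.0459  0.1038] yaw 66.0 F [0.2 0.  0.3]
(0.484, -0.044, 0.079, 66) -> 0.004 -0.001 0.05 0.0 rows 0.6
(0.591, 0.195, 0.079, 66) -> 0.527 0.0 0.05 0.0 rows 6.4
```

Emit:
{"method": "carry_out", "body": {"commands": [[0,0,0,0.05,0],[0,0,0,0.05,0],[0,0.02,0,0.05,0],[0,0.04,0,0.05,0],[0,0.06,0,0.05,0],[0,0.08,0,0.05,0],[0,0.1,0,0.05,0],[0,0.12,0,0.05,0],[0,0.14,0,0.05,0],[0,0.16,0,0.05,0],[0,0.175,0,0.05,0],[0,0.18,0,0.05,0]]}}

```text
time_s: 2.9
position: [0.5194, 0.0385, 0.077]
orientation: [-180.0, -0.1, 66.1]
contact_force: [-0.1, -0.5, 0.6]
opening: 0.0
grasp_force: 0.1
```

```bash
python3 - <<'E'
from h import *
w=robot.snapshot("wrist");save("w1",w)
a,c,p=look("top1");print(p.round(4))
rel([(.591,.195,.079,66)])
save("c1",np.hstack([cv2.resize(a[130:240,190:340],(400,293),interpolation=cv2.INTER_CUBIC),cv2.resize(w,(400,293))]))
E
```

```text
[[ 0.695  -0.3323]
 [ 0.5241 -0.1077]
 [ 0.4895 -0.256 ]]
t 3.0 p [0.5191 0.0374 0.0769] yaw 66.1 F [ 0.6 -0.7  0.3]
(0.591, 0.195, 0.079, 66) -> 0.346 0.004 -0.004 0.001 rows 4.2
```

View pics/c1.png

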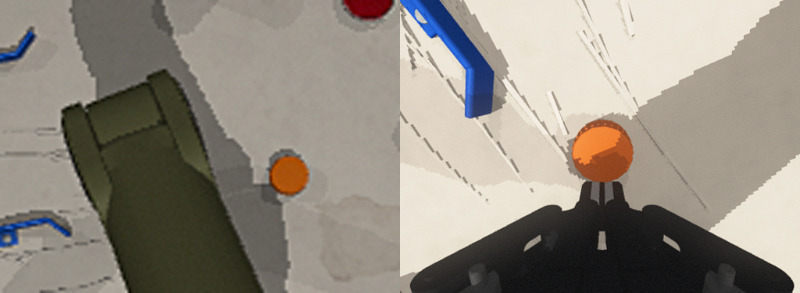

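The wrist view shows the cap at crop pixel (603,150), centred just ahead of the closed fingers. The arm hides that spot in the top view, so I'll measure pushes with the wrist camera.

```bash
cat >> h.py <<'E'
def wlook(n=None):
    "orange blobs in wrist view -> world xy, and (ahead, toolY) in tool frame"
    s=robot.sense();p=np.array(s["position"]);yw=np.radians(s["orientation"][2])
    c=robot.camera_model("wrist");w=robot.snapshot("wrist")
    if n: save(n,w)
    m=cv2.inRange(cv2.cvtColor(w,cv2.COLOR_RGB2HSV),(3,130,60),(17,255,255))
    m=cv2.morphologyEx(m,cv2.MORPH_CLOSE,np.ones((9,9)))
    for k in cv2.findContours(m,cv2.RETR_EXTERNAL,cv2.CHAIN_APPROX_NONE)[0]:
        if cv2.contourArea(k)<400: continue
        q=np.array([ray(c,*pt[0].astype(float),.015) for pt in k],np.float32)
        ce,r=cv2.minEnclosingCircle(q);d=np.array(ce)-p[:2]
        print("cap",np.round(ce,4),"r",round(r,4),"ahead",round(d@[np.cos(yw),np.sin(yw)],4),"toolY",round(d@[np.sin(yw),-np.cos(yw)],4),"bay",bay(ce))
def bay(q):
    a=np.radians(98.5);d=np.array(q)-[.561,.207];u=np.array([np.cos(a),np.sin(a)]);return round(float(d@u),4),round(float(d@[u[1],-u[0]]),4)
E
python3 - <<'E'
from h import *
wlook()
E
```

```text
cap [0.532  0.0664] r 0.0218 ahead 0.0318 toolY 0.0001 bay (-0.1347, -0.0495)
```

Emit:
{"method": "carry_out", "body": {"commands": [[0,0.02,0,0,0],[0,0.04,0,0,0],[0,0.06,0,0,0],[0,0.08,0,0,0],[0,0.1,0,0,0],[0,0.12,0,0,0],[0,0.14,0,0,0],[0,0.16,0,0,0],[0,0.18,0,0,0],[0,0.2,0,0,0],[0,0.215,0,0,0],[0,0.22,0,0,0]]}}

```text
time_s: 4.05
position: [0.564, 0.1391, 0.0771]
orientation: [-180.0, -0.1, 66.1]
contact_force: [0.3, -0.1, 0.8]
opening: -0.0006
grasp_force: 0.1
```

```bash
python3 - <<'E'
from h import *
wlook()
rel([(.591,.195,.078,66)])
E
```

```text
cap [0.5759 0.1669] r 0.022 ahead 0.0302 toolY -0.0004 bay (-0.0419, 0.0088)
t 4.1 p [0.5639 0.1388 0.077 ] yaw 66.1 F [-0.2  0.4 -0.2]
(0.591, 0.195, 0.078, 66) -> 0.125 0.004 -0.002 0.001 rows 1.5
```

Emit:
{"method": "carry_out", "body": {"commands": [[0,0.02,0,0,0],[0,0.04,0,0,0],[0,0.06,0,0,0],[0,0.08,0,0,0],[0,0.1,0,0,0],[0,0.115,0,0,0],[0,0.13,0,0,0],[0,0.137,0,0,0],[0,0.14,0,0,0],[0,0.14,0,0,0],[0,0.1,0,0,0],[0,0.06,0,0,0]]}}

```text
time_s: 5.1
position: [0.5755, 0.1652, 0.077]
orientation: [-180.0, -0.0, 66.1]
contact_force: [-0.0, -1.0, 0.2]
opening: 0.0
grasp_force: 0.0
```

```bash
python3 - <<'E'
from h import *
wlook()
rel([(.515,-.162,.17,84)])
E
```

```text
cap [0.6033 0.2285] r 0.0202 ahead 0.0692 toolY -0.0002 bay (0.015, 0.045)
t 5.15 p [0.5742 0.1591 0.0761] yaw 65.9 F [-1.4 -3.9 -1.8]
(0.515, -0.162, 0.17, 84) -> -0.635 0.154 -0.188 -0.101 rows 8.1
```

Emit:
{"method": "carry_out", "body": {"commands": [[0,0,0,-0.19,0],[0,0,0,-0.19,0],[0,0,0,-0.19,0],[0,-0.64,0.155,-0.19,-0.1],[0,-0.64,0.155,-0.19,-0.1],[0,-0.64,0.155,-0.19,-0.1],[0,-0.64,0.155,-0.19,-0.1],[0,-0.64,0.155,-0.19,-0.1],[0,-0.64,0.155,-0.19,-0.1],[0,-0.64,0.155,-0.19,-0.1],[0,-0.64,0.155,-0.19,-0.1],[0,-0.64,0.155,-0.19,-0.1]]}}

```text
time_s: 6.15
position: [0.5139, -0.1702, 0.1718]
orientation: [-179.9, 0.3, 83.3]
contact_force: [-0.4, -1.3, -0.2]
opening: 0.0
grasp_force: 0.0
```

```bash
python3 - <<'E'
from h import *
wlook()
rel([(.5187,-.16,.12,83),(.5187,-.16,.078,83)])
E
```

```text
cap [ 0.6948 -0.3406] r 0.0635 ahead -0.148 toolY 0.1997 bay (-0.5614, 0.0514)
cap [ 0.5253 -0.106 ] r 0.0198 ahead 0.0651 toolY 0.0038 bay (-0.3042, -0.0816)
t 6.2 p [ 0.5148 -0.1662  0.1719] yaw 83.4 F [-0.   0.1 -0.4]
(0.5187, -0.16, 0.12, 83) -> 0.013 0.006 0.104 0.002 rows 1.3
(0.5187, -0.16, 0.078, 83) -> 0.013 0.006 0.188 0.002 rows 2.3
```

Emit:
{"method": "carry_out", "body": {"commands": [[0,0,0.007,0.1,0],[0,0,0.007,0.188,0],[0,0,0.007,0.188,0],[0,0.03,0.007,0.188,0],[0,0.06,0.007,0.188,0],[0,0.08,0.007,0.188,0],[0,0.1,0.007,0.188,0],[0,0.12,0.007,0.188,0],[0,0.14,0.007,0.188,0],[0,0.16,0.007,0.188,0],[0,0.18,0.007,0.188,0],[0,0.2,0.007,0.188,0]]}}

```text
time_s: 7.2
position: [0.5306, -0.0594, 0.0781]
orientation: [180.0, 0.0, 84.0]
contact_force: [-0.1, -0.4, 0.0]
opening: -0.0
grasp_force: 0.1
```

```bash
python3 - <<'E'
from h import *
wlook()
rel([(.5585,.1885,.078,83.4)])
E
```

```text
cap [ 0.5334 -0.0293] r 0.0219 ahead 0.0302 toolY -0.0004 bay (-0.2296, -0.0623)
t 7.25 p [ 0.5309 -0.0567  0.0782] yaw 84.2 F [0.  2.1 0.4]
(0.5585, 0.1885, 0.078, 83.4) -> 0.493 0.005 0.0 0.004 rows 5.9
```

Emit:
{"method": "carry_out", "body": {"commands": [[0,0.02,0,0,0],[0,0.04,0,0,0],[0,0.06,0,0,0],[0,0.08,0.001,0,0],[0,0.1,0.001,0,0],[0,0.12,0.001,0,0],[0,0.14,0.002,0,0],[0,0.16,0.002,0,0],[0,0.18,0.002,0,0],[0,0.2,0.003,0,0],[0,0.22,0.003,0,0],[0,0.24,0.003,0,0]]}}

```text
time_s: 8.25
position: [0.5446, 0.06, 0.0779]
orientation: [-180.0, 0.0, 84.0]
contact_force: [-0.3, 0.0, 0.2]
opening: 0.0004
grasp_force: 0.1
```

```bash
python3 - <<'E'
from h import *
wlook()
rel([(.5585,.1885,.078,83.4)])
E
```

```text
cap [0.547  0.0902] r 0.0219 ahead 0.0303 toolY -0.0007 bay (-0.1135, -0.0311)
t 8.3 p [0.5447 0.0627 0.0782] yaw 84.2 F [0.  1.2 0.5]
(0.5585, 0.1885, 0.078, 83.4) -> 0.253 0.002 0.0 0.004 rows 3.0
```

Emit:
{"method": "carry_out", "body": {"commands": [[0,0.02,0,0,0],[0,0.04,0,0,0],[0,0.06,0,0,0],[0,0.08,0,0,0],[0,0.1,0,0,0],[0,0.12,0.001,0,0],[0,0.14,0.001,0,0],[0,0.16,0.001,0,0],[0,0.18,0.001,0,0],[0,0.195,0.001,0,0],[0,0.2,0.001,0,0],[0,0.2,0.001,0,0]]}}

```text
time_s: 9.3
position: [0.5553, 0.1596, 0.078]
orientation: [-180.0, -0.0, 84.1]
contact_force: [0.8, 0.2, 0.4]
opening: 0.0
grasp_force: 0.0
```

```bash
python3 - <<'E'
from h import *
wlook("w3")
rel([(.5585,.1885,.078,83.4)])
E
```

```text
cap [0.558  0.1908] r 0.0219 ahead 0.0314 toolY -0.0005 bay (-0.0156, -0.0053)
cap [0.6038 0.2302] r 0.0217 ahead 0.0752 toolY 0.0411 bay (0.0166, 0.0458)
t 9.35 p [0.5553 0.1586 0.0779] yaw 84.1 F [-0.1 -0.6  0.2]
(0.5585, 0.1885, 0.078, 83.4) -> 0.06 0.0 -0.0 0.004 rows 0.7
```

View pics/w3.png

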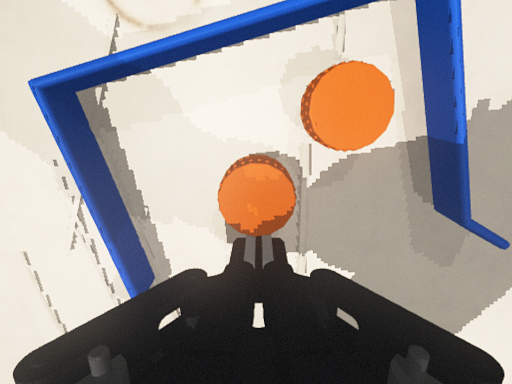

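The wrist view shows cap 1 at (348,106) well inside the bay. Cap 2 is at (257,199), ahead of the fingers and in line with its slot. I'll push it 33 mm more, then retreat.

Emit:
{"method": "carry_out", "body": {"commands": [[0,0.02,0,0,0],[0,0.04,0,0,0],[0,0.055,0,0,0],[0,0.063,0,0,0],[0,0.066,0,0,0],[0,0.066,0,0,0],[0,0.04,0,0,0],[0,0,0,0,0],[0,-0.03,0,-0.1,0],[0,-0.03,0,-0.19,0],[0,-0.03,0,-0.19,0],[0,-0.03,0,-0.19,0]]}}

```text
time_s: 10.35
position: [0.5564, 0.1423, 0.1775]
orientation: [179.5, -0.0, 83.9]
contact_force: [-0.2, -0.8, -0.6]
opening: 0.0001
grasp_force: 0.0
```

```bash
python3 - <<'E'
from h import *
wlook()
rel([(.482,-.312,.173,81.7)])
E
```

```text
cap [0.5826 0.2271] r 0.0419 ahead 0.0871 toolY 0.017 bay (0.0167, 0.0244)
t 10.4 p [0.5551 0.1422 0.1751] yaw 83.9 F [ 0.   0.3 -0.2]
(0.482, -0.312, 0.173, 81.7) -> -0.919 -0.049 0.004 0.012 rows 11.0
```

Emit:
{"method": "carry_out", "body": {"commands": [[0,-0.919,-0.049,0.0,0.012],[0,-0.919,-0.049,0.0,0.012],[0,-0.919,-0.049,0.0,0.012],[0,-0.919,-0.049,0.0,0.012],[0,-0.919,-0.049,0.0,0.012],[0,-0.919,-0.049,0.0,0.012],[0,-0.919,-0.049,0.0,0.012],[0,-0.919,-0.049,0.0,0.012],[0,-0.919,-0.049,0.0,0.012],[0,-0.919,-0.049,0.0,0.012],[0,-0.919,-0.049,0.0,0.012],[0,-0.919,-0.049,0.0,0.012]]}}

```text
time_s: 11.4
position: [0.4766, -0.3213, 0.1709]
orientation: [-179.8, 0.2, 81.1]
contact_force: [-1.0, -1.5, -0.3]
opening: -0.0
grasp_force: 0.0
```

```bash
python3 - <<'E'
from h import *
wlook()
a,c,p=look()
print([ (q.round(4),bay(q)) for q in p])
rel([(.482,-.312,.12,81.7),(.482,-.312,.078,81.7)])
E
```

```text
cap [ 0.2181 -0.4051] r 0.0325 ahead -0.1226 toolY -0.2425 bay (-0.5547, -0.4296)
cap [ 0.6741 -0.4071] r 0.1031 ahead -0.0544 toolY 0.2083 bay (-0.6241, 0.021)
cap [ 0.49   -0.2542] r 0.0199 ahead 0.0684 toolY 0.003 bay (-0.4456, -0.1384)
[(array([0.6031, 0.228 ]), (0.0145, 0.0447)), (array([0.5595, 0.2205]), (0.0136, 0.0005)), (array([ 0.4896, -0.2559]), (-0.4473, -0.139))]
t 11.5 p [ 0.4793 -0.3136  0.1709] yaw 81.6 F [-0.   1.1 -0.2]
(0.482, -0.312, 0.12, 81.7) -> 0.004 0.005 0.102 -0.001 rows 1.2
(0.482, -0.312, 0.078, 81.7) -> 0.004 0.005 0.186 -0.001 rows 2.2
```

Emit:
{"method": "carry_out", "body": {"commands": [[0,0,0.006,0.1,-0.006],[0,0,0.006,0.186,-0.006],[0,0,0.006,0.186,-0.006],[0,0.02,0.006,0.186,-0.006],[0,0.04,0.005,0.186,-0.006],[0,0.06,0.005,0.186,-0.006],[0,0.08,0.004,0.186,-0.006],[0,0.1,0.004,0.186,-0.006],[0,0.12,0.004,0.186,-0.006],[0,0.14,0.003,0.186,-0.006],[0,0.16,0.003,0.186,-0.006],[0,0.18,0.003,0.186,-0.006]]}}

```text
time_s: 12.5
position: [0.4961, -0.2212, 0.0802]
orientation: [180.0, 0.0, 83.0]
contact_force: [-0.1, -0.1, -0.5]
opening: 0.0003
grasp_force: 0.2
```

```bash
python3 - <<'E'
from h import *
wlook()
rel([(.529,.0507,.078,82.7)])
E
```

```text
cap [ 0.6406 -0.3176] r 0.0215 ahead -0.078 toolY 0.1553 bay (-0.5306, 0.0012)
cap [ 0.4971 -0.1907] r 0.0219 ahead 0.0303 toolY -0.0027 bay (-0.3839, -0.122)
t 12.55 p [ 0.4965 -0.2185  0.0801] yaw 83.1 F [ 0.7  1.9 -0.2]
(0.529, 0.0507, 0.078, 82.7) -> 0.542 -0.0 0.004 0.002 rows 6.5
```

Emit:
{"method": "carry_out", "body": {"commands": [[0,0.02,0,0.003,0],[0,0.04,0,0.003,0],[0,0.06,-0.001,0.003,0],[0,0.08,-0.001,0.003,0],[0,0.1,-0.001,0.003,0],[0,0.12,-0.001,0.003,0],[0,0.14,-0.001,0.003,0],[0,0.16,-0.002,0.003,0],[0,0.18,-0.002,0.003,0],[0,0.2,-0.002,0.003,0],[0,0.22,-0.002,0.003,0],[0,0.24,-0.002,0.003,0]]}}

```text
time_s: 13.55
position: [0.5098, -0.1019, 0.0785]
orientation: [180.0, 0.0, 83.0]
contact_force: [0.8, 0.8, 0.0]
opening: -0.0001
grasp_force: 0.1
```

```bash
python3 - <<'E'
from h import *
wlook()
rel([(.529,.0507,.078,82.7)])
E
```

```text
cap [ 0.512  -0.0714] r 0.0218 ahead 0.0305 toolY -0.0015 bay (-0.2681, -0.0896)
t 13.6 p [ 0.5101 -0.0994  0.0786] yaw 83.1 F [ 0.6  2.2 -0.9]
(0.529, 0.0507, 0.078, 82.7) -> 0.302 0.002 0.001 0.002 rows 3.6
```

Emit:
{"method": "carry_out", "body": {"commands": [[0,0.024,0,0,0],[0,0.048,0,0,0],[0,0.072,0,0,0],[0,0.098,0,0,0],[0,0.124,0,0,0],[0,0.15,0,0,0],[0,0.176,0,0,0],[0,0.2,0,0,0],[0,0.222,0,0,0],[0,0.24,0,0,0],[0,0.25,0,0,0],[0,0.25,0,0,0]]}}

```text
time_s: 14.6
position: [0.5251, 0.0228, 0.0785]
orientation: [180.0, -0.0, 83.1]
contact_force: [0.7, 0.4, -0.2]
opening: -0.0001
grasp_force: 0.0
```

```bash
python3 - <<'E'
from h import *
wlook()
rel([(.529,.0507,.078,82.7)])
E
```

```text
cap [0.5267 0.0542] r 0.0216 ahead 0.0314 toolY -0.0022 bay (-0.146, -0.0565)
t 14.65 p [0.525  0.0217 0.0785] yaw 83.0 F [-0.6 -1.   0.4]
(0.529, 0.0507, 0.078, 82.7) -> 0.058 0.001 0.001 0.002 rows 0.7
```

```bash
python3 - <<'E'
from h import *
rel([(.5300,.0123,.078,94.2),(.5176,.1773,.078,94.2)])
E
```

```text
t 14.65 p [0.525  0.0217 0.0785] yaw 83.0 F [-0.6 -1.   0.4]
(0.53, 0.0123, 0.078, 94.2) -> -0.018 0.012 0.001 -0.062 rows 0.3
(0.5176, 0.1773, 0.078, 94.2) -> 0.307 -0.053 0.001 -0.062 rows 3.7
```

Emit:
{"method": "carry_out", "body": {"commands": [[0,-0.03,0.0,0.001,0],[0,-0.03,0.013,0.001,-0.062],[0,-0.025,0.013,0.001,-0.062],[0,-0.018,0.012,0.001,-0.062],[0,0.002,0.008,0.001,-0.062],[0,0.022,0.004,0.001,-0.062],[0,0.042,0.0,0.001,-0.062],[0,0.062,-0.004,0.001,-0.062],[0,0.082,-0.008,0.001,-0.062],[0,0.102,-0.012,0.001,-0.062],[0,0.122,-0.016,0.001,-0.062],[0,0.142,-0.02,0.001,-0.062]]}}

```text
time_s: 15.65
position: [0.5236, 0.0941, 0.078]
orientation: [180.0, 0.0, 94.1]
contact_force: [-0.3, -0.7, 0.7]
opening: -0.0003
grasp_force: 0.1
```

```bash
python3 - <<'E'
from h import *
wlook()
rel([(.5176,.1773,.078,94.2)])
E
```

```text
cap [0.5216 0.1243] r 0.0219 ahead 0.0303 toolY 0.0002 bay (-0.0759, -0.0512)
cap [0.5801 0.2153] r 0.0408 ahead 0.1169 toolY 0.0651 bay (0.0054, 0.0202)
t 15.7 p [0.5233 0.0967 0.0782] yaw 94.3 F [-0.9  2.1  0.3]
(0.5176, 0.1773, 0.078, 94.2) -> 0.162 0.001 0.0 0.0 rows 1.9
```

Emit:
{"method": "carry_out", "body": {"commands": [[0,0.02,0,0,0],[0,0.04,0,0,0],[0,0.06,0,0,0],[0,0.08,0,0,0],[0,0.1,0,0,0],[0,0.12,0,0,0],[0,0.138,0,0,0],[0,0.15,0,0,0],[0,0.157,0,0,0],[0,0.16,0,0,0],[0,0.16,0,0,0],[0,0.12,0,0,0]]}}

```text
time_s: 16.7
position: [0.5189, 0.1566, 0.0784]
orientation: [179.9, -0.2, 94.4]
contact_force: [0.2, 0.8, -0.2]
opening: -0.0
grasp_force: 0.0
```

Emit:
{"method": "carry_out", "body": {"commands": [[0,-0.06,0,0,0],[0,-0.1,0,-0.08,0],[0,-0.1,0,-0.2,0],[0,-0.3,0,-0.3,0],[0,-0.5,0,-0.3,0],[0,-0.5,0,-0.3,0],[0,-0.5,0,-0.3,0],[0,-0.5,0,-0.3,0],[0,-0.5,0,-0.3,0],[0,-0.5,0,-0.3,0],[0,-0.5,0,-0.3,0],[0,-0.5,0,-0.3,0]]}}

```text
time_s: 17.7
position: [0.5371, -0.0948, 0.2275]
orientation: [-180.0, -0.1, 94.2]
contact_force: [0.5, -0.4, 0.0]
opening: 0.0002
grasp_force: 0.0
```

```bash
python3 - <<'E'
from h import *
a,c,p=look("end")
print([(q.round(4),bay(q)) for q in p],robot.sense()["time_s"])
save("endc",cv2.resize(a[130:270,140:380],(800,467),interpolation=cv2.INTER_CUBIC))
E
```

```text
[(array([ 0.6947, -0.3332]), (-0.554, 0.0524)), (array([ 0.6583, -0.4578]), (-0.6719, -0.002)), (array([0.6028, 0.2277]), (0.0143, 0.0444)), (array([0.5593, 0.2204]), (0.0135, 0.0003)), (array([0.5148, 0.2013]), (0.0012, -0.0466))] 17.75
```

View pics/endc.png

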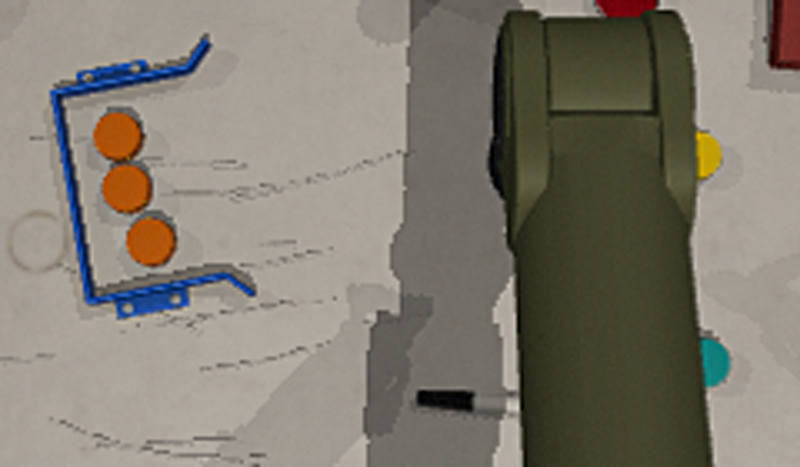

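The final crop shows all three caps flat inside the bay at (118,136), (127,188) and (151,241), well past the ends of the side walls. What can be seen of the marker, dish and look-alikes hasn't moved, and the arm is clear.

```bash
python3 -c "
from station import robot
print(robot.hand_in())"
```

```text
the job is handed in; nothing more can be done
None
```

All three orange caps lie flat inside the parts bay, at least 35 mm (to their centres) past the side-wall ends; the job was handed in at about 18 s, and I never steered near the beaker, dish or marker.

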